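Find the biscuit jar that the loose lid belongs to and screw it home

TASK

The loose lid on the baking tray belongs to one of the three open biscuit jars in the caddy; the other two jars have a finer thread, on which it jams high. Try it on the jars until you find the one it threads onto, screw it clockwise fully home there so that it sits level and seated on the rim, and let go of it. Leave the bottle, the ramekin and the cake box standing where they are.

Things in the scene. Friction and masses are not known exactly. Their poses are not given: they have to be found in the camera images.
- lid: Grey round screw lid, 66 mm across; skirt and top disc together 24 mm high, a wooden bar on top to turn it by; 72 to 122 g. It stands upright on the tray. Origin: centre of the skirt's lower edge; z up, x along the bar; a small round mark beside the bar shows the +x end. Hollow below: 59 mm inside, ceiling 20 mm above the origin. It screws down clockwise seen from above.
- lid_bar (a point): Middle of the lid's upright wooden bar, 37.5 mm above the lid's origin. The bar is 60 mm long (lid's x), 14 mm wide (lid's y) and reaches from 24 to 51 mm above the origin. Axes as the lid's.
- lid_pin (a point): One of three inward pins inside the skirt, which run on the jars' threads: at 0, +120 and -120 degrees from the lid's x, 4.4 mm thick, 4.7 mm above the lid's origin, tips on a 50 mm circle. This one lies at the lid's +x. Axes as the lid's.
- caddy: Heavy fixed wooden box, 104 (its x) by 325 mm (its y), walls 58 mm high, holding three 80 mm wide jars of biscuits in a row along its y, 105 mm apart; the jars cannot move or turn. Origin: centre of its underside, z up. One jar, any one and not known beforehand, has the lid's coarse thread (33 mm a turn); the other two have a fine one (16.5 mm a turn).
- tray: Fixed shallow baking tray, 120 mm (its x) by 370 mm (its y), rim 10 mm high, floor 3 mm above the table; the lid, the bottle and the ramekin stand on it in a row along its y, in any order. Origin: centre of its underside.
- bottle: Amber glass bottle, 56 mm wide, 135 mm tall, standing on the tray. Bystander. Origin: centre of its underside.
- ramekin: Small white open cup, 72 mm across the rim, 48 mm tall, standing on the tray. Bystander. Origin: centre of its underside.
- cakebox: Brown card cake box, 130 by 100 mm, 85 mm tall, with a thin loop handle on top up to 110 mm, standing at the caddy's +y end. Bystander. Origin: centre of its underside.
- jar_1_mouth (a point): Centre of the mouth of the caddy's +y jar, at its rim, 120 mm up; axes as the caddy's. The neck is 48 mm wide, rim bevelled, with three raised thread ridges, 56.4 mm across, 4.4 mm thick, from 3 mm below the rim. Set the lid down with its x along the caddy's x or 120 degrees either way: on the coarse neck its pins land on the ridges some 20 degrees short of the gap under the next ridge.
- jar_2_mouth (a point): Centre of the mouth of the middle jar, at its rim, 120 mm up; axes as the caddy's. On the coarse neck the lid so set down turns clockwise 65 to 85 degrees, sinking 11 mm per 120 degrees, until it is home, its origin 20 mm below the rim. From other angles it takes up to 120 degrees more.
- jar_3_mouth (a point): Centre of the mouth of the caddy's -y jar, at its rim, 120 mm up; axes as the caddy's. A fine neck also has upright lugs between its ridges and is 55 mm thick from 11 mm below the rim. The lid so set down on it turns 40 to 50 degrees, sinks 2 mm and jams against the lugs, 8 mm or more above home: turn it back a little and lift it off.
There are look-alikes about, which are no part of the job. Leave any yellow look-alike of the lid alone.

How it is judged:
By the outcome, as a careful person would: the job done as asked, in the order asked, and still so for the second after the job is handed in, with the robot touching nothing.
It also fails if it takes over 64 s, if anything falls off the work surface, if the arm or the gripper's body presses on something with over 40 N, if the wrist force passes 120 N, or if a joint passes its speed limit or range.

ROBOT

A 6-joint arm with a two-finger parallel gripper is mounted at the origin on the work surface. World frame = base frame: x ahead of the robot, y to its left, z up, the work surface at z = 0. Lengths are in m, angles in rad, forces in N, time in s.
With the tool pointing down it reaches from about 0.275 to 0.725 m from the base axis. Payload 15.9 kg.
Tool frame: the origin (TCP) lies on the centre line of the jaws, within the pads' length; the fingertips stand 11 mm ahead of it and the grasp point (between the pads) lies 8 mm behind it; z points along the fingers, y is the direction in which the jaws open and shut (so a half turn about z gives the same grasp; the last joint's range is limited). The gripper opens to 85 mm and grips with 20 to 120 N. Pads are 22 mm wide; open, the fingers measure 114 mm over their backs; the gripper's body (76 mm by 85 mm) begins 54 mm behind the grasp point. The pads swing forward as they close: fully open they stand 13 mm farther back than shut.
Start: joints at [-1.268, 0.213, -0.034, 1.323, 0, 1.571], TCP at [0.149, -0.477, 0.242] pointing down, gripper open.
Joint ranges: [-2.98, 2.98], [-0.74, 1.72], [-1.14, 1.35], [-2.1, 2.04], [-1.57, 1.44], [-3.14, 3.14]. Speed limits (rad/s): [1.89, 1.89, 2.39, 2.57, 3.14, 3.14].

INTERFACE

Orientations are given as a unit quaternion [w, x, y, z].
In Python, from cell import sensors, eyes, workorder gives the robot as it stands.
- The arm moves only by the tool play_rows, never from a script. Its argument "plan" is a list that holds one entry, the list of rows, each a list of 7 numbers: the finger opening in mm, from 0 to 85.4, then the shift along the tool's x, y, z in mm, then the turn, a rotation vector about the tool's x, y, z in rad. A call has 1 to 5 rows; each row is the pose to reach, as a shift and turn from the pose commanded when the call began, along the tool's axes at that moment; what a row does not reach only later rows make up. A row lasts 1/10 s, in which the tool goes at most 50 mm and 8.59 degrees, less where a joint would pass 70% of its speed; a pose out of reach is approached as far as the arm can. A call with a gripper value outside its range is refused whole. The fingers move at their own pace and stop on an object; the grip force is fixed at half the most. Time passes only in rows, so rows that repeat a pose let the fingers close. It gives the time, the measured TCP pose, the force and the opening at its end, in the units of the state.
- sensors.get_state(): the state, without advancing time (a new reading comes with each control period).
- eyes.read_camera(name): name is "scene" or "top" or "wrist"; returns the picture (384x512x3 uint8, red, green, blue); there is no depth.
- eyes.camera_params(name): a dict with "fov_y" (degrees; the focal length in pixels is half the picture's height over the tangent of half this angle, whatever the lens; pixels are square), "cx", "cy" (the principal point, pixels), "k1" (the pictures are not rectified: a ray, as slopes to the right and down, at radius r is drawn at 1 + k1 r^2 times it, then the intrinsics apply), "pose" (4x4, takes a point from camera to world coordinates); the wrist camera has in their place "T_tool_cam" (4x4, takes a point from camera to tool coordinates, whose origin is the TCP and whose axes are the flange's). Camera axes: x right, y down, z forward; pixel columns grow to the right and rows downward; lengths in m; the calibration is good to about 2 mm. A picture is of the moment at which its call begins: read the wrist's pose just before it. camera_params takes no time and is no camera call.
- workorder.job_done(): hands the job in, once; it reports no verdict.
The state is a dict: "clock": time; "joint_pos": joint angles; "dq": joint speeds; "tau": joint torques, N m; "position": TCP position; "ee_rot": TCP orientation; "force": force on the tool from outside, world axes, zero at the start; "ft_torque": the same for the moment, N m; "opening": finger opening in m.
Only numpy, scipy, OpenCV 4.12 (cv2) and the standard library are available. Lean on these libraries where they do the work, as an engineer would, in place of code of your own. Each camera call takes 0.05 s, during which the arm holds its last target. There are 200 camera calls.

## Working session

There is one attempt and no reset: what is moved stays moved. The work goes in short steps, Python scripts to look and compute and a tool call to move; the robot and the scene stay as the last step left them, time stands still between calls to the robot, and variables do not carry over. Pictures are saved under pics/ and viewed, about 8 in all and at most 12, crops included, and the job is handed in when it is done.

Besides the shell and the picture viewer there is one more tool, called in YAML: its name, and indented under it one key for each argument. play_rows: Moves the arm, as the interface text tells. Its arguments: {"type":"object","properties":{"plan":{"type":"array","items":{"type":"array","items":{"type":"array","items":{"type":"number"}}}}},"required":["plan"]}

```bash
ls; mkdir -p pics
cat > h.py <<'E'
import numpy as np, cv2
from cell import sensors, eyes, workorder
from scipy.spatial.transform import Rotation as R
def cam(n,st=None):
    p=eyes.camera_params(n); f=192/np.tan(np.radians(p['fov_y'])/2)
    if n=='wrist':
        st=st or sensors.get_state(); T=np.eye(4); q=st['ee_rot']; T[:3,:3]=R.from_quat([q[1],q[2],q[3],q[0]]).as_matrix(); T[:3,3]=st['position']
        T=T@np.array(p['T_tool_cam'])
    else: T=np.array(p['pose'])
    return f,p['cx'],p['cy'],p['k1'],T
def ray(c,u,v):
    f,cx,cy,k,T=c; d=np.array([(u-cx)/f,(v-cy)/f]); s=d.copy()
    for _ in range(20): s=d/(1+k*(s@s))
    return T[:3,3],T[:3,:3]@np.array([s[0],s[1],1])
def onz(c,u,v,z):
    o,d=ray(c,u,v); return o+d*(z-o[2])/d[2]
def proj(c,P):
    f,cx,cy,k,T=c; q=T[:3,:3].T@(np.array(P)-T[:3,3]); s=q[:2]/q[2]; s=s*(1+k*(s@s)); return s*f+[cx,cy]
def shot(n,name):
    st=sensors.get_state(); im=np.array(eyes.read_camera(n)); cv2.imwrite(f'pics/{name}.png',im[:,:,::-1]); return cam(n,st),im
E
python3 - <<'E'
from h import *
for n in('top','scene'):
    c,im=shot(n,n); print(n,c[0],c[1:4],c[4].round(3).tolist())
p=eyes.camera_params('wrist');print(np.array(p['T_tool_cam']).round(3),p['fov_y'],sensors.get_state())
a=cv2.imread('pics/top.png');b=cv2.imread('pics/scene.png')
E
```

```text
pics
top 408.66063121988816 (248.75386045526335, 183.99895878646618, 0.04961539937241315) [[0.018, -0.987, 0.16, 0.398], [-0.999, -0.022, -0.023, -0.001], [0.026, -0.16, -0.987, 0.932], [0.0, 0.0, 0.0, 1.0]]
scene 496.3080195396699 (258.1790512802243, 196.78058699811137, -0.01947241223203581) [[-0.726, 0.375, -0.577, 1.3], [0.688, 0.41, -0.599, 0.787], [0.012, -0.831, -0.555, 0.854], [0.0, 0.0, 0.0, 1.0]]
[[-0.001 -0.962 -0.272  0.068]
 [ 1.    -0.    -0.001  0.   ]
 [ 0.001 -0.272  0.962 -0.132]
 [ 0.     0.     0.     1.   ]] 58.26296834082089 {'clock': 0.1, 'joint_pos': array([-1.26803321e+00,  2.13287183e-01, -3.49847312e-02,  1.32348235e+00,
        3.53567884e-06,  1.57078450e+00]), 'dq': array([-0.00080312, -0.00156095, -0.00023072,  0.00019989,  0.00169103,
       -0.00014908]), 'tau': array([-1.08961685e-03, -6.87247038e+01,  4.87805307e+01,  1.21635778e-02,
        7.83030532e-05, -2.80150889e-07]), 'position': array([ 0.1489952 , -0.47698501,  0.24188012]), 'ee_rot': array([-4.73757825e-04,  9.88562672e-01,  1.50809859e-01, -7.04799514e-05]), 'force': array([-0.27280921,  0.83704231, -0.83859686]), 'ft_torque': array([ 0.01064344, -0.00180177,  0.01774122]), 'opening': 0.08562893180892509}
```

View pics/top.png

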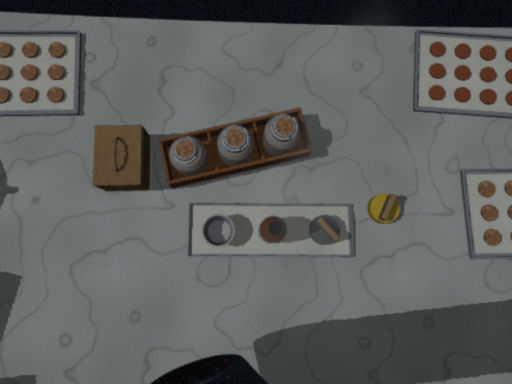

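View pics/scene.png

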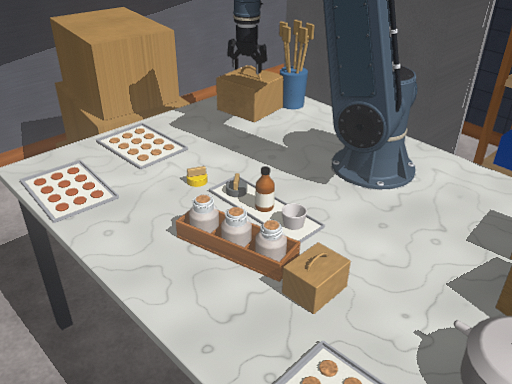

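Top view: candidates are the grey lid with its wooden bar on the tray at (325,230), and the yellow look-alike at (384,208), off the tray. The ramekin is at (219,230) and the bottle at (272,230). I choose the grey one. Jar mouths are near (284,127) for jar 3, (236,139) for jar 2 and (185,150) for jar 1.

Run:
```python
from h import *
c=cam('top');im=cv2.imread('pics/top.png')
a=cv2.resize(im[95:195,150:320],None,fx=4.5,fy=4.5,interpolation=cv2.INTER_CUBIC)[:, :780]
b=cv2.resize(im[200:260,290:420],None,fx=6,fy=6,interpolation=cv2.INTER_CUBIC)
cv2.imwrite('pics/cropb.png',cv2.convertScaleAbs(b,alpha=1.6));
for n,u,v,z in[('lid',325,230,.03),('yel',384,208,.03),('j1',186,150,.12),('j2',236,139,.12),('j3',284,127,.12),('bot',272,230,.1),('ram',219,230,.05)]:print(n,onz(c,u,v,z).round(3))
# caddy by colour: brown saturated
hsv=cv2.cvtColor(im,cv2.COLOR_BGR2HSV)
m=((hsv[...,0]<15)&(hsv[...,1]>110)).astype(np.uint8); m[:, :150]=0;m[:,320:]=0;m[:100]=0;m[190:]=0
m=cv2.morphologyEx(m,cv2.MORPH_CLOSE,np.ones((5,5)))
cs=max(cv2.findContours(m,0,2)[0],key=cv2.contourArea);box=cv2.boxPoints(cv2.minAreaRect(cs));print(box)
P=np.array([onz(c,*p,.058) for p in box]);print(P.round(4))
for i in range(4):
    d=P[(i+1)%4]-P[i];print(np.linalg.norm(d).round(4),np.degrees(np.arctan2(d[1],d[0])).round(1))
```

```text
lid [ 0.446 -0.192  0.03 ]
yel [ 0.497 -0.324  0.03 ]
j1 [0.597 0.108 0.12 ]
j2 [0.623 0.007 0.12 ]
j3 [ 0.651 -0.091  0.12 ]
bot [ 0.44 -0.07  0.1 ]
ram [0.44 0.04 0.05]
[[157.73146  139.16632 ]
 [299.93802  107.685486]
 [310.67328  156.1792  ]
 [168.4667   187.66003 ]]
[[ 0.6353  0.179   0.058 ]
 [ 0.7158 -0.1332  0.058 ]
 [ 0.6052 -0.1567  0.058 ]
 [ 0.5286  0.1507  0.058 ]]
0.3224 -75.6
0.113 -168.0
0.3168 104.0
0.1104 14.9
```

View pics/cropb.png

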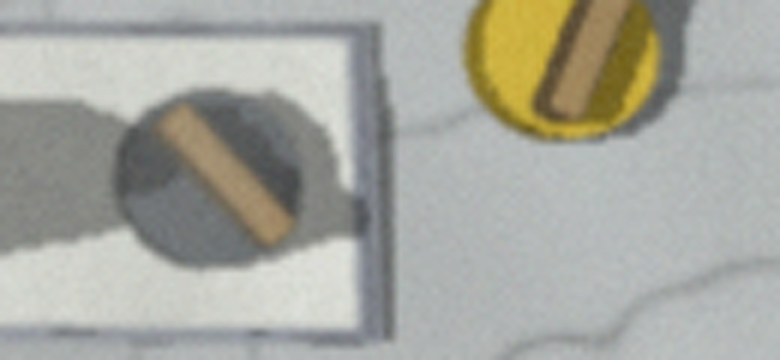

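The close crop confirms the grey lid standing upright on the tray, bar on a diagonal from about (319,219) to (337,239) in the top image. The mark isn't resolvable from here, so next I go above the lid with the wrist camera.

```bash
cat >> h.py <<'E'
def go(x,y,z,yaw,turn=None):
    """tool shift (mm) and rotvec to reach TCP (x,y,z) pointing down with tool x at yaw deg; z turn wrapped unless given"""
    st=sensors.get_state(); q=st['ee_rot']; r=R.from_quat([q[1],q[2],q[3],q[0]]).as_matrix()
    sh=r.T@(np.array([x,y,z])-st['position'])*1000
    cy,sy=np.cos(np.radians(yaw)),np.sin(np.radians(yaw)); T=np.array([[cy,sy,0],[sy,-cy,0],[0,0,-1]])
    rv=R.from_matrix(r.T@T).as_rotvec()
    print('t',round(st['clock'],2),'pos',st['position'].round(4),'yaw',np.degrees(np.arctan2(r[1,0],r[0,0])).round(2),'tiltz',r[:,2].round(3),'F',st['force'].round(1),'T',st['ft_torque'].round(2),'op',round(st['opening'],4),'q',st['joint_pos'].round(2)); print('GO shift',sh.round(1),'rv',rv.round(3),'turn to yaw',yaw)
E
python3 - <<'E'
from h import *
c=cam('top')
p=[onz(c,290+u/6,200+v/6,.054) for u,v in((175,115),(280,235))];print(p);d=p[1]-p[0];y=np.degrees(np.arctan2(d[1],d[0]));print(y,(p[0]+p[1])/2)
m=(p[0]+p[1])/2
go(m[0],m[1],.2,y);go(m[0],m[1],.2,y+180)
E
```

```text
[array([ 0.46762637, -0.17479201,  0.054     ]), array([ 0.42575925, -0.21171143,  0.054     ])]
-138.59338880512914 [ 0.44669281 -0.19325172  0.054     ]
t 0.1 pos [ 0.149  -0.477   0.2419] yaw 17.35 tiltz [-0.     0.001 -1.   ] F [-0.3  0.8 -0.8] T [ 0.01 -0.    0.02] op 0.0856 q [-1.27  0.21 -0.03  1.32  0.    1.57]
GO shift [ 368.8 -182.    42.1] rv [-0.000e+00  1.000e-03  2.722e+00] turn to yaw -138.59338880512914
t 0.1 pos [ 0.149  -0.477   0.2419] yaw 17.35 tiltz [-0.     0.001 -1.   ] F [-0.3  0.8 -0.8] T [ 0.01 -0.    0.02] op 0.0856 q [-1.27  0.21 -0.03  1.32  0.    1.57]
GO shift [ 368.8 -182.    42.1] rv [-0.001 -0.    -0.42 ] turn to yaw 41.40661119487086
```

play_rows:
  plan:
    - [[85, 369, -182, 42, 0, 0, -0.42], [85, 369, -182, 42, 0, 0, -0.42], [85, 369, -182, 42, 0, 0, -0.42], [85, 369, -182, 42, 0, 0, -0.42], [85, 369, -182, 42, 0, 0, -0.42]]

```text
clock: 0.6
position: [0.3301, -0.304, 0.2166]
ee_rot: [-0.0, 0.935, 0.354, -0.0]
force: [1.0, -0.8, 0.2]
opening: 0.0853
```

play_rows:
  plan:
    - [[85, 0, 0, 0, 0, 0, 0]]

```text
clock: 0.7
position: [0.3322, -0.3017, 0.2162]
ee_rot: [-0.001, 0.934, 0.357, 0.0]
force: [0.1, -0.8, 0.2]
opening: 0.0851
```

Run:
```python
from h import *
go(.4467,-.1933,.2,41.4)
```

```text
t 0.7 pos [ 0.3322 -0.3017  0.2162] yaw 41.77 tiltz [-0.     0.002 -1.   ] F [ 0.1 -0.8  0.2] T [-0.03 -0.02  0.01] op 0.0851 q [-0.74  0.12 -0.22  1.24  0.    1.67]
GO shift [157.6  -4.5  16.3] rv [-0.001 -0.001  0.007] turn to yaw 41.4
```

play_rows:
  plan:
    - [[85, 157, -4, 16, 0, 0, 0], [85, 157, -4, 16, 0, 0, 0], [85, 157, -4, 16, 0, 0, 0], [85, 157, -4, 16, 0, 0, 0], [85, 157, -4, 16, 0, 0, 0]]

```text
clock: 1.2
position: [0.4446, -0.1981, 0.2004]
ee_rot: [-0.0, 0.935, 0.355, -0.0]
force: [-0.8, -1.4, 0.2]
opening: 0.0852
```

Run:
```python
from h import *
c,im=shot('wrist','w1'); go(.4467,-.1933,.2,41.4)
print(proj(c,[.4467,-.1933,.054]))
```

```text
t 1.25 pos [ 0.4439 -0.199   0.2007] yaw 41.47 tiltz [-0.001  0.    -1.   ] F [-0.9 -0.4 -0.1] T [-0.03  0.01 -0.01] op 0.0849 q [-0.42  0.2  -0.16  1.22 -0.    2.  ]
GO shift [ 5.9 -2.5  0.7] rv [-0.001  0.001  0.001] turn to yaw 41.4
[258.40667236 176.15152456]
```

View pics/w1.png

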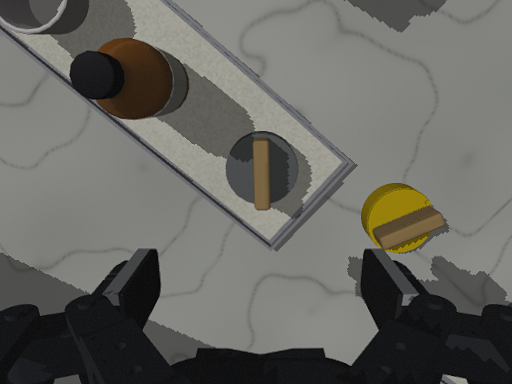

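The wrist view shows the lid at (262,168), bar near vertical. I'll crop for the mark and measure the bar.

Run:
```python
from h import *
c=cam('wrist'); im=cv2.imread('pics/w1.png')
hsv=cv2.cvtColor(im,cv2.COLOR_BGR2HSV); m=((hsv[...,1]>90)&(hsv[...,2]>70)).astype(np.uint8); m[:125]=0;m[220:]=0;m[:,:220]=0;m[:,310:]=0
cs=max(cv2.findContours(m,0,2)[0],key=cv2.contourArea);r=cv2.minAreaRect(cs);b=cv2.boxPoints(r);print(r)
k=b[np.argsort(b[:,1])];e0,e1=k[:2].mean(0),k[2:].mean(0);print(e0,e1)
P=[onz(c,*e,.054) for e in(e0,e1)];d=P[0]-P[1];print(P,np.linalg.norm(d),np.degrees(np.arctan2(d[1],d[0])))
x=cv2.resize(im[120:215,215:310],None,fx=6,fy=6,interpolation=cv2.INTER_CUBIC);cv2.imwrite('pics/w1c.png',cv2.convertScaleAbs(x,alpha=1.8,beta=10))
```

```text
((260.9764404296875, 173.48892211914062), (71.2365493774414, 15.507434844970703), 88.66777801513672)
[260.14835 137.88028] [261.80453 209.09756]
[array([ 0.47065122, -0.17448121,  0.054     ]), array([ 0.42631148, -0.21550043,  0.054     ])] 0.060403549925833966 42.77227359439339
```

View pics/w1c.png

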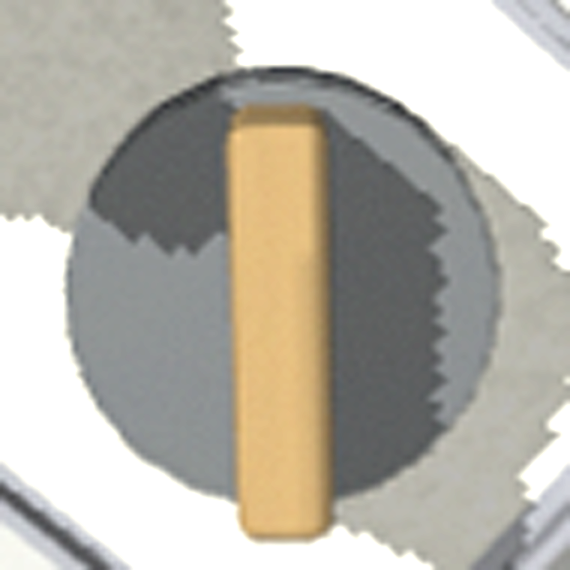

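The crop shows the bar clearly but no mark; it may be lost in the shadow. I'll boost the contrast inside the disc.

Run:
```python
from h import *
n=[np.array(eyes.read_camera('wrist'))[120:215,215:310].astype(float) for _ in range(8)]
a=np.mean(n,0)[:,:,::-1]
x=cv2.resize(a,None,fx=6,fy=6,interpolation=cv2.INTER_CUBIC)
lo=np.clip((x-25)*5,0,255);hi=np.clip((x-60)*4,0,255)
g=np.log(np.clip(x,1,255));loc=np.clip(128+600*(g-cv2.GaussianBlur(g,(0,0),25)),0,255)
cv2.imwrite('pics/en.png',cv2.resize(np.hstack([lo,hi,loc]),None,fx=.46,fy=.46).astype(np.uint8))
```

```text
(no output)
```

View pics/en.png

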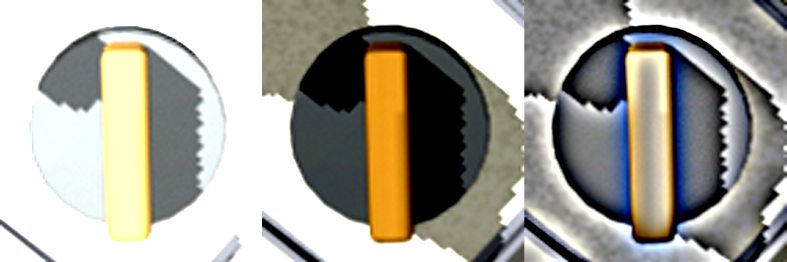

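No mark is visible on any part of the disc in this view. The only hidden part is behind the bar's lower end, so I'll look from the other side.

play_rows:
  plan:
    - [[85, -105, 30, 25, 0, 0, 0], [85, -105, 30, 25, 0, 0, 0], [85, -105, 30, 25, 0, 0, 0], [85, -105, 30, 25, 0, 0, 0], [85, -105, 30, 25, 0, 0, 0]]

```text
clock: 2.15
position: [0.3856, -0.2907, 0.1762]
ee_rot: [0.0, 0.936, 0.353, 0.0]
force: [0.0, 0.2, -0.4]
opening: 0.0853
```

Run:
```python
from h import *
c,im=shot('wrist','w2'); go(.4485,-.195,.2,42.5)
u,v=proj(c,[.4485,-.195,.03]).astype(int);print(u,v)
v0=max(0,v-55);x=cv2.resize(im[v0:v+55,u-60:u+60,::-1],None,fx=3.2,fy=3.2,interpolation=cv2.INTER_CUBIC).astype(float)
cv2.imwrite('pics/en2.png',np.hstack([np.clip(x*1.6,0,255),np.clip((x-25)*4,0,255)]).astype(np.uint8))
```

```text
t 2.2 pos [ 0.3859 -0.2904  0.1762] yaw 41.43 tiltz [ 0. -0. -1.] F [-0.5  0.  -0.4] T [ 0.02 -0.06  0.  ] op 0.085 q [-0.65  0.2  -0.22  1.15  0.    1.77]
GO shift [110.  -30.1 -23.7] rv [ 0.    -0.    -0.019] turn to yaw 42.5
220 40
```

View pics/en2.png

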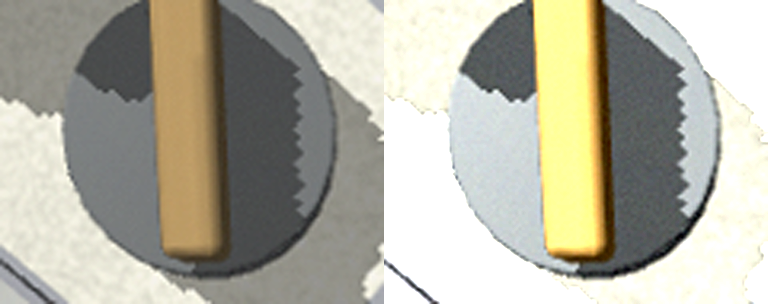

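Still no mark visible. The lid threads from any angle (just more turning), so I'll judge by how far it sinks and leave joint range for the extra turn. Next, fix the lid centre and approach.

Run:
```python
from h import *
# w1 pose
st=dict(position=np.array([.4439,-.1990,.2007]),ee_rot=[0,np.cos(np.radians(41.47/2)),np.sin(np.radians(41.47/2)),0])
c=cam('wrist',st)
for y0 in(130.8,132.7):
  a=onz(c,262,y0,.027);b=onz(c,262,203.3,.027);print(a,b,(a+b)/2,np.linalg.norm(a-b))
l=onz(c,215+67/6,167,.027);r=onz(c,215+498/6,167,.027);print((l+r)/2,np.linalg.norm(l-r))
b0=onz(c,260.1,140,.054);b1=onz(c,261.8,209.1,.054);print('bar',(b0+b1)/2,np.linalg.norm(b0-b1))
go(.4475,-.1955,.10,42.5);go(.4475,-.1955,.042,42.5)
```

```text
[ 0.47416894 -0.17356792  0.027     ] [ 0.42418084 -0.21782065  0.027     ] [ 0.44917489 -0.19569428  0.027     ] 0.06676163151353376
[ 0.4729251  -0.17466888  0.027     ] [ 0.42418084 -0.21782065  0.027     ] [ 0.44855297 -0.19624476  0.027     ] 0.06510052736917403
[ 0.44995784 -0.19510126  0.027     ] 0.06496466649145417
bar [ 0.44792237 -0.1955079   0.054     ] 0.05869895153601843
t 2.2 pos [ 0.3859 -0.2904  0.1762] yaw 41.43 tiltz [ 0. -0. -1.] F [-0.5  0.  -0.4] T [ 0.02 -0.06  0.  ] op 0.085 q [-0.65  0.2  -0.22  1.15  0.    1.77]
GO shift [108.9 -30.4  76.3] rv [ 0.    -0.    -0.019] turn to yaw 42.5
t 2.2 pos [ 0.3859 -0.2904  0.1762] yaw 41.43 tiltz [ 0. -0. -1.] F [-0.5  0.  -0.4] T [ 0.02 -0.06  0.  ] op 0.085 q [-0.65  0.2  -0.22  1.15  0.    1.77]
GO shift [108.9 -30.4 134.3] rv [ 0.    -0.    -0.019] turn to yaw 42.5
```

play_rows:
  plan:
    - [[50, 110, -30, 76, 0, 0, -0.019], [50, 110, -30, 76, 0, 0, -0.019], [50, 110, -30, 76, 0, 0, -0.019], [50, 110, -30, 76, 0, 0, -0.019], [50, 110, -30, 76, 0, 0, -0.019]]

```text
clock: 2.7
position: [0.4485, -0.1942, 0.1]
ee_rot: [-0.0, 0.931, 0.364, -0.0]
force: [-1.2, -0.4, 0.4]
opening: 0.0499
```

Run:
```python
from h import *
c,im=shot('wrist','w3'); go(.4485,-.1957,.0415,42.5)
```

```text
t 2.75 pos [ 0.4485 -0.1951  0.1005] yaw 42.59 tiltz [ 0. -0. -1.] F [-0.4  0.4 -0.4] T [-0.03 -0.05 -0.03] op 0.0501 q [-0.41  0.27 -0.34  0.97 -0.    1.99]
GO shift [-0.4  0.4 59. ] rv [ 0.001 -0.     0.002] turn to yaw 42.5
```

View pics/w3.png

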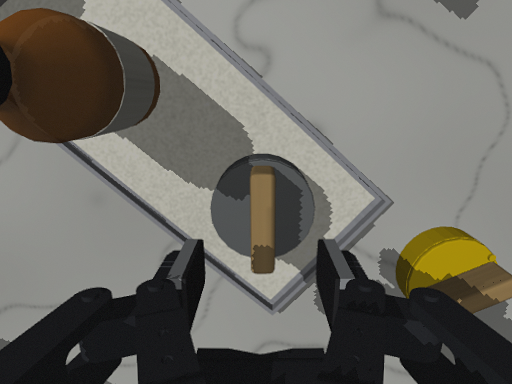

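The bar at (262,220) is centred between the jaws. Descend and grip.

play_rows:
  plan:
    - [[50, 0, 0, 30, 0, 0, 0], [50, 0, 0, 50, 0, 0, 0], [50, 0, 0, 58, 0, 0, 0], [50, 0, 0, 58, 0, 0, 0], [0, 0, 0, 58, 0, 0, 0]]

```text
clock: 3.25
position: [0.4486, -0.1961, 0.043]
ee_rot: [0.0, 0.932, 0.362, 0.0]
force: [0.2, 0.6, -0.2]
opening: 0.0366
```

play_rows:
  plan:
    - [[0, 0, 0, 0, 0, 0, 0], [0, 0, 0, 0, 0, 0, 0], [0, 0, 0, 0, 0, 0, 0], [0, 0, 0, 0, 0, 0, 0], [0, 0, 0, 0, 0, 0, 0]]

```text
clock: 3.75
position: [0.4488, -0.196, 0.0431]
ee_rot: [0.001, 0.932, 0.362, 0.001]
force: [-1.8, -0.3, 9.5]
opening: 0.0128
```

Run:
```python
from h import *
go(.4485,-.1957,.25,42.5)
```

```text
t 3.75 pos [ 0.4488 -0.196   0.0431] yaw 42.5 tiltz [ 0.002 -0.001 -1.   ] F [-1.8 -0.3  9.5] T [0.06 0.46 0.04] op 0.0128 q [-0.41  0.32 -0.42  0.83 -0.    1.99]
GO shift [ 1.000e-01  0.000e+00 -2.069e+02] rv [ 0.002 -0.001  0.   ] turn to yaw 42.5
```

play_rows:
  plan:
    - [[0, 0, 0, -30, 0, 0, 0], [0, 0, 0, -80, 0, 0, 0], [0, 0, 0, -130, 0, 0, 0], [0, 0, 0, -180, 0, 0, 0], [0, 0, 0, -210, 0, 0, 0]]

```text
clock: 4.25
position: [0.4486, -0.1958, 0.2564]
ee_rot: [0.002, 0.932, 0.362, 0.002]
force: [0.4, -0.4, -1.0]
opening: 0.0128
```

play_rows:
  plan:
    - [[0, 100, -40, 0, 0, 0, 0], [0, 100, -40, 0, 0, 0, 0], [0, 100, -40, 0, 0, 0, 0], [0, 100, -40, 0, 0, 0, 0], [0, 100, -40, 0, 0, 0, 0]]

```text
clock: 4.75
position: [0.4944, -0.099, 0.2521]
ee_rot: [0.0, 0.932, 0.363, -0.0]
force: [0.5, -1.4, -0.6]
opening: 0.013
```

Run:
```python
from h import *
c,im=shot('wrist','w4'); go(.647,-.092,.25,134)
for n,p in(('1',[.5955,.112,.12]),('2',[.621,.01,.12]),('3',[.647,-.092,.12])):print(n,proj(c,p).round())
t=cv2.imread('pics/top.png')[105:175,165:305];t=cv2.resize(t,(800,400),interpolation=cv2.INTER_CUBIC);cv2.imwrite('pics/jt.png',cv2.convertScaleAbs(np.hstack([cv2.resize(t,(300,150))]),alpha=1.5))
w=cv2.convertScaleAbs(im[:,:,::-1],alpha=1.4)
cv2.imwrite('pics/w4c.png',np.vstack([cv2.resize(w,(700,525))[:525]]))
```

```text
t 4.8 pos [ 0.4943 -0.0994  0.2521] yaw 42.46 tiltz [-0. -0. -1.] F [ 0.9 -0.2 -0.3] T [-0.02 -0.01  0.04] op 0.0128 q [-0.2   0.22 -0.    1.35 -0.    2.2 ]
GO shift [117.6  97.6   2.1] rv [-0.     0.    -1.598] turn to yaw 134
1 [ 132. -123.]
2 [268. -49.]
3 [397.  29.]
```

View pics/w4c.png

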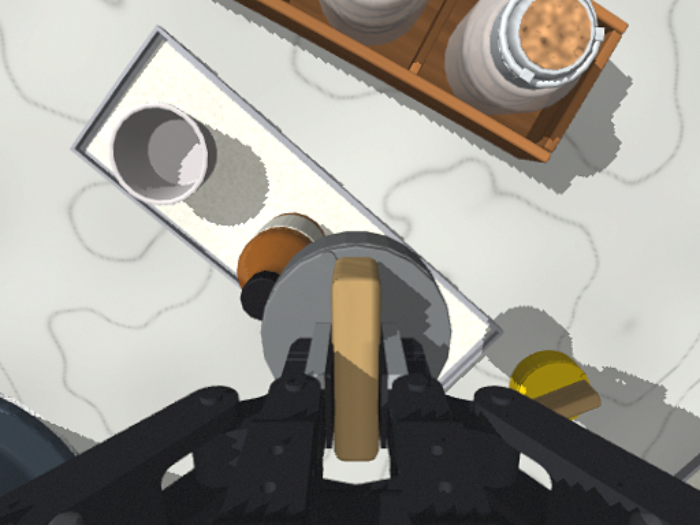

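The lid hangs level in the grip, bar centred. Jar 3's mouth is at about (545,40) in this scaled image, with lug-like notches on the ring. I'll rise and take one picture straight down on all three mouths.

Run:
```python
from h import *
go(.555,-.006,.33,14.2)
```

```text
t 4.8 pos [ 0.4943 -0.0994  0.2521] yaw 42.46 tiltz [-0. -0. -1.] F [ 0.9 -0.2 -0.3] T [-0.02 -0.01  0.04] op 0.0128 q [-0.2   0.22 -0.    1.35 -0.    2.2 ]
GO shift [107.8 -27.9 -77.9] rv [0.    0.    0.493] turn to yaw 14.2
```

play_rows:
  plan:
    - [[0, 108, -28, -78, 0, 0, 0.493], [0, 108, -28, -78, 0, 0, 0.493], [0, 108, -28, -78, 0, 0, 0.493], [0, 108, -28, -78, 0, 0, 0.493], [0, 108, -28, -78, 0, 0, 0.493]]

```text
clock: 5.3
position: [0.5558, -0.0056, 0.3301]
ee_rot: [0.0, 0.992, 0.124, 0.0]
force: [0.4, 0.6, -1.2]
opening: 0.0126
```

Run:
```python
from h import *
sensors.get_state()
st=sensors.get_state(); ims=[np.array(eyes.read_camera('wrist')) for _ in range(4)]
im=np.mean(ims,0).astype(np.uint8); cv2.imwrite('pics/w5.png',im[:,:,::-1]); st=sensors.get_state();np.save('w5.npy',np.r_[st['position'],st['ee_rot']])
c=cam('wrist',st);go(.555,-.006,.33,14.2)
o=[]
for n,p in(('1',[.5955,.112,.12]),('2',[.621,.01,.12]),('3',[.647,-.092,.12])):
    u,v=proj(c,p).astype(int);print(n,u,v); u0,v0=u-45,max(0,v-45);o.append(cv2.resize(im[v0:v0+90,u0:u0+90,::-1],(266,266),interpolation=cv2.INTER_CUBIC));print(u0,v0)
cv2.imwrite('pics/w5c.png',cv2.convertScaleAbs(np.hstack(o),alpha=1.4))
```

```text
t 5.5 pos [ 0.5549 -0.006   0.3297] yaw 14.25 tiltz [-0.001 -0.    -1.   ] F [-0.3  0.2 -1. ] T [-0.02  0.01 -0.02] op 0.0126 q [-0.01  0.34  0.36  1.59 -0.    2.88]
GO shift [ 0.1  0.  -0.3] rv [-0.     0.001  0.001] turn to yaw 14.2
1 152 97
107 52
2 261 97
216 52
3 369 97
324 52
```

View pics/w5c.png

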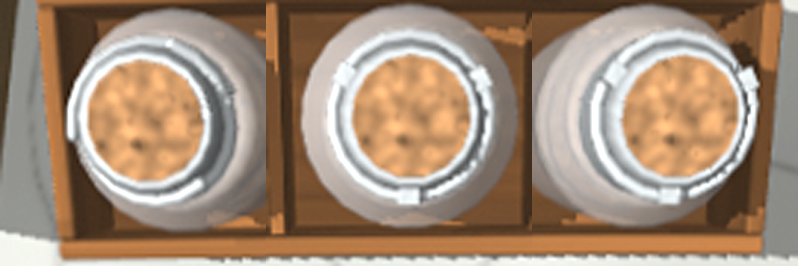

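The picture is decisive: jars 2 (410,117) and 3 (683,117) have three upright lugs each, while jar 1 (143,118) has none. So jar 1 should be the coarse one. I'll measure its mouth.

Run:
```python
from h import *
im=cv2.imread('pics/w5.png');s=np.load('w5.npy');c=cam('wrist',dict(position=s[:3],ee_rot=s[3:]))
hsv=cv2.cvtColor(im,cv2.COLOR_BGR2HSV);E=[]
for u0 in(107,216,324):
    sub=hsv[52:142,u0:u0+90]; m=((sub[...,1]>60)&(sub[...,2]>110)&(sub[...,0]<25)).astype(np.uint8)
    m=cv2.morphologyEx(m,cv2.MORPH_OPEN,np.ones((5,5)));cs=[k for k in cv2.findContours(m,0,2)[0] if cv2.contourArea(k)>600]
    k=min(cs,key=lambda k:np.linalg.norm(k.mean((0,1))-[49,40]));e=cv2.fitEllipse(cv2.convexHull(k));E.append((e[0][0]+u0,e[0][1]+52));print(E[-1],e[1:])
for z in(.11,.115,.12):
    P=np.array([onz(c,*e,z) for e in E]);d=P[0]-P[2];print(z,P.round(4)[:,:2].tolist(),np.linalg.norm(d).round(4),np.degrees(np.arctan2(d[1],d[0]))-90)
```

```text
(155.5592269897461, 92.4289779663086) ((38.08151626586914, 41.39427185058594), 152.78012084960938)
(264.73827743530273, 90.89484024047852) ((39.450374603271484, 41.098793029785156), 174.07533264160156)
(373.750732421875, 90.92184066772461) ((38.42668151855469, 41.36640548706055), 24.88837242126465)
0.11 [[0.6003, 0.1128], [0.6276, 0.008], [0.6549, -0.0966]] 0.2165 14.63061769368305
0.115 [[0.6006, 0.1114], [0.6276, 0.0081], [0.6545, -0.0951]] 0.2134 14.63061769368305
0.12 [[0.6009, 0.1099], [0.6275, 0.0081], [0.654, -0.0936]] 0.2103 14.63061769368305
```

Jar 1 mouth is at (0.601, 0.110), caddy yaw about 14.6°. Turn the wrist counter-clockwise half a turn to gain clockwise range, then go above jar 1.

play_rows:
  plan:
    - [[0, 0, 0, 0, 0, 0, -0.149], [0, 0, 0, 0, 0, 0, -0.298], [0, 0, 0, 0, 0, 0, -0.447], [0, 0, 0, 0, 0, 0, -0.596], [0, 0, 0, 0, 0, 0, -0.745]]

```text
clock: 6.0
position: [0.555, -0.0057, 0.3298]
ee_rot: [-0.0, 0.878, 0.479, -0.0]
force: [-0.1, -0.5, -1.2]
opening: 0.0124
```

play_rows:
  plan:
    - [[0, 0, 0, 0, 0, 0, -0.149], [0, 0, 0, 0, 0, 0, -0.298], [0, 0, 0, 0, 0, 0, -0.447], [0, 0, 0, 0, 0, 0, -0.596], [0, 0, 0, 0, 0, 0, -0.745]]

```text
clock: 6.5
position: [0.555, -0.0057, 0.3298]
ee_rot: [-0.0, 0.643, 0.766, -0.0]
force: [0.4, 0.1, -0.9]
opening: 0.0126
```

play_rows:
  plan:
    - [[0, 0, 0, 0, 0, 0, -0.149], [0, 0, 0, 0, 0, 0, -0.298], [0, 0, 0, 0, 0, 0, -0.447], [0, 0, 0, 0, 0, 0, -0.596], [0, 0, 0, 0, 0, 0, -0.745]]

```text
clock: 7.0
position: [0.555, -0.0057, 0.3298]
ee_rot: [-0.0, 0.32, 0.947, -0.0]
force: [-0.6, -0.2, -0.3]
opening: 0.0126
```

play_rows:
  plan:
    - [[0, 0, 0, 0, 0, 0, -0.149], [0, 0, 0, 0, 0, 0, -0.298], [0, 0, 0, 0, 0, 0, -0.447], [0, 0, 0, 0, 0, 0, -0.596], [0, 0, 0, 0, 0, 0, -0.745]]

```text
clock: 7.5
position: [0.555, -0.0057, 0.3298]
ee_rot: [-0.0, -0.047, 0.999, -0.0]
force: [-0.9, 0.0, -1.2]
opening: 0.0126
```

Run:
```python
from h import *
go(.601,.110,.22,194.6)
```

```text
t 7.5 pos [ 0.555  -0.0057  0.3298] yaw -174.66 tiltz [-0. -0. -1.] F [-0.9  0.  -1.2] T [ 0.04 -0.05  0.03] op 0.0126 q [-0.01  0.34  0.36  1.59 -0.   -0.1 ]
GO shift [-56.7 110.9 109.7] rv [ 0.    -0.    -0.162] turn to yaw 194.6
```

play_rows:
  plan:
    - [[0, -57, 111, 110, 0, 0, -0.162], [0, -57, 111, 110, 0, 0, -0.162], [0, -57, 111, 110, 0, 0, -0.162], [0, -57, 111, 110, 0, 0, -0.162], [0, -57, 111, 110, 0, 0, -0.162]]

```text
clock: 8.0
position: [0.6017, 0.1112, 0.2177]
ee_rot: [-0.002, -0.125, 0.992, -0.0]
force: [-0.2, -1.5, -0.1]
opening: 0.013
```

Run:
```python
from h import *
a=shot('scene','s2')[1];c=cam('scene')
go(.601,.110,.165,194.6)
u,v=proj(c,[.601,.11,.15]).astype(int);print(u,v)
x=cv2.resize(a[v-60:v+60,u-70:u+70,::-1],None,fx=4,fy=4,interpolation=cv2.INTER_CUBIC)
c=cam('wrist');b=shot('wrist','w6')[1][:,:,::-1]
print(proj(c,[.601,.11,.12]))
cv2.imwrite('pics/s2c.png',np.hstack([cv2.resize(x,(400,343)),cv2.resize(b,(400,343))]))
```

```text
t 8.05 pos [0.602  0.1103 0.2195] yaw -165.67 tiltz [-0.001 -0.001 -1.   ] F [ 0.1 -0.3 -0. ] T [ 0.03 -0.04  0.01] op 0.0125 q [ 0.18  0.46  0.25  1.37 -0.   -0.07]
GO shift [ 1.   0.  54.5] rv [-0.    -0.002 -0.005] turn to yaw 194.6
271 215
[260.09792705 199.13404274]
```

View pics/s2c.png

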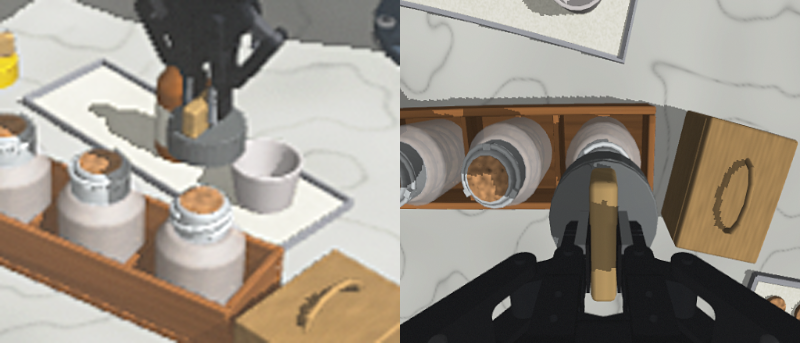

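The lid hangs level above jar 1, and the cake box and its handle are clear of the fingers. Descend gently and watch the force.

play_rows:
  plan:
    - [[0, 1, 0, 30, 0, 0, 0], [0, 1, 0, 50, 0, 0, 0], [0, 1, 0, 57, 0, 0, 0], [0, 1, 0, 58, 0, 0, 0], [0, 1, 0, 59, 0, 0, 0]]

```text
clock: 8.6
position: [0.6023, 0.1099, 0.1625]
ee_rot: [0.001, -0.124, 0.992, 0.0]
force: [0.9, 0.6, -0.6]
opening: 0.0128
```

play_rows:
  plan:
    - [[0, 0, 0, 1, 0, 0, 0], [0, 0, 0, 2, 0, 0, 0], [0, 0, 0, 3, 0, 0, 0], [0, 0, 0, 3, 0, 0, 0]]

```text
clock: 9.0
position: [0.6016, 0.1104, 0.1579]
ee_rot: [0.0, -0.124, 0.992, -0.0]
force: [0.8, -0.2, -1.5]
opening: 0.0129
```

Run:
```python
from h import *
go(.601,.110,.1545,194.6)
```

```text
t 9.0 pos [0.6016 0.1104 0.1579] yaw -165.72 tiltz [ 0. -0. -1.] F [ 0.8 -0.2 -1.5] T [-0.01  0.02 -0.01] op 0.0129 q [ 0.18  0.47  0.11  1.22 -0.   -0.07]
GO shift [ 0.7 -0.3  3.4] rv [-0.     0.    -0.006] turn to yaw 194.6
```

play_rows:
  plan:
    - [[0, 0, 0, 1, 0, 0, 0], [0, 0, 0, 2, 0, 0, 0], [0, 0, 0, 2, 0, 0, 0]]

```text
clock: 9.3
position: [0.6015, 0.1104, 0.1557]
ee_rot: [-0.0, -0.124, 0.992, -0.0]
force: [0.1, 0.2, -0.3]
opening: 0.0127
```

play_rows:
  plan:
    - [[0, 0, 0, 1, 0, 0, 0], [0, 0, 0, 2, 0, 0, 0], [0, 0, 0, 2, 0, 0, 0]]

```text
clock: 9.6
position: [0.6015, 0.1104, 0.1537]
ee_rot: [-0.0, -0.124, 0.992, -0.0]
force: [0.6, 0.6, -0.5]
opening: 0.0127
```

Run:
```python
from h import *
go(.601,.110,.1545,194.6)
```

```text
t 9.6 pos [0.6015 0.1104 0.1537] yaw -165.72 tiltz [-0. -0. -1.] F [ 0.6  0.6 -0.5] T [-0.03 -0.03 -0.03] op 0.0127 q [ 0.18  0.47  0.11  1.21 -0.   -0.07]
GO shift [ 0.6 -0.3 -0.8] rv [-0.    -0.    -0.006] turn to yaw 194.6
```

play_rows:
  plan:
    - [[0, 0, 0, 1, 0, 0, 0], [0, 0, 0, 2, 0, 0, 0], [0, 0, 0, 2, 0, 0, 0]]

```text
clock: 9.9
position: [0.6016, 0.1104, 0.1518]
ee_rot: [-0.0, -0.124, 0.992, -0.0]
force: [0.9, 0.0, -0.5]
opening: 0.0127
```

play_rows:
  plan:
    - [[0, 0, 0, 1, 0, 0, 0], [0, 0, 0, 1, 0, 0, 0]]

```text
clock: 10.1
position: [0.6017, 0.1104, 0.151]
ee_rot: [0.0, -0.124, 0.992, 0.0]
force: [-0.0, 1.2, 0.5]
opening: 0.0132
```

Run:
```python
from h import *
go(.601,.110,.1545,194.6)
```

```text
t 10.1 pos [0.6017 0.1104 0.151 ] yaw -165.72 tiltz [ 0.  0. -1.] F [-0.   1.2  0.5] T [ 0.04 -0.06 -0.  ] op 0.0132 q [ 0.18  0.47  0.1   1.2   0.   -0.07]
GO shift [ 0.8 -0.2 -3.5] rv [ 0.     0.    -0.006] turn to yaw 194.6
```

play_rows:
  plan:
    - [[0, 0, 0, 1, 0, 0, 0], [0, 0, 0, 1, 0, 0, 0]]

```text
clock: 10.3
position: [0.6019, 0.1105, 0.1506]
ee_rot: [0.001, -0.124, 0.992, 0.0]
force: [-1.6, 0.2, 8.2]
opening: 0.0125
```

play_rows:
  plan:
    - [[0, 0, 0, 1, 0, 0, 0], [0, 0, 0, 1, 0, 0, 0]]

```text
clock: 10.5
position: [0.602, 0.1106, 0.1503]
ee_rot: [0.001, -0.124, 0.992, 0.0]
force: [-4.1, 0.7, 15.9]
opening: 0.0125
```

Run:
```python
from h import *
go(.601,.110,.1545,194.6)
```

```text
t 10.5 pos [0.602  0.1106 0.1503] yaw -165.72 tiltz [ 0.002  0.001 -1.   ] F [-4.1  0.7 15.9] T [ 0.    0.84 -0.12] op 0.0125 q [ 0.18  0.47  0.1   1.2   0.   -0.07]
GO shift [ 1.1 -0.3 -4.2] rv [ 0.     0.002 -0.006] turn to yaw 194.6
```

Pins are resting on the ridges (16 N). Turn clockwise, following down.

play_rows:
  plan:
    - [[0, 0, 0, 0, 0, 0, 0.08], [0, 0, 0, 0.2, 0, 0, 0.16], [0, 0, 0, 0.4, 0, 0, 0.24], [0, 0, 0, 0.6, 0, 0, 0.32], [0, 0, 0, 0.8, 0, 0, 0.4]]

```text
clock: 11.0
position: [0.6021, 0.1106, 0.1487]
ee_rot: [0.001, 0.077, 0.997, 0.0]
force: [1.0, 1.4, 2.4]
opening: 0.0124
```

Run:
```python
from h import *
go(.601,.110,.1545,194.6)
```

```text
t 11.0 pos [0.6021 0.1106 0.1487] yaw 171.18 tiltz [ 0.001  0.001 -1.   ] F [1.  1.4 2.4] T [ 0.25 -0.29  0.02] op 0.0124 q [0.18 0.47 0.1  1.19 0.   0.34]
GO shift [ 1.  -0.8 -5.8] rv [ 0.     0.001 -0.409] turn to yaw 194.6
```

play_rows:
  plan:
    - [[0, 0, 0, 1, 0, 0, 0.08], [0, 0, 0, 1.6, 0, 0, 0.16], [0, 0, 0, 2.2, 0, 0, 0.24], [0, 0, 0, 2.8, 0, 0, 0.32], [0, 0, 0, 3.2, 0, 0, 0.4]]

```text
clock: 11.5
position: [0.6028, 0.1106, 0.1462]
ee_rot: [0.002, 0.273, 0.962, 0.001]
force: [3.3, 0.4, 9.0]
opening: 0.0129
```

Run:
```python
from h import *
go(.601,.110,.1545,194.6)
```

```text
t 11.5 pos [0.6028 0.1106 0.1462] yaw 148.26 tiltz [ 0.003  0.    -1.   ] F [3.3 0.4 9. ] T [-0.22 -0.6   0.1 ] op 0.0129 q [ 0.18  0.47  0.09  1.18 -0.    0.74]
GO shift [ 1.2 -1.4 -8.4] rv [ 0.001  0.003 -0.809] turn to yaw 194.6
```

play_rows:
  plan:
    - [[0, 0, 0, 0.4, 0, 0, 0.08], [0, 0, 0, 0.8, 0, 0, 0.16], [0, 0, 0, 1.2, 0, 0, 0.24], [0, 0, 0, 1.7, 0, 0, 0.32], [0, 0, 0, 2.1, 0, 0, 0.4]]

```text
clock: 12.0
position: [0.6029, 0.1104, 0.1441]
ee_rot: [0.002, 0.459, 0.888, 0.001]
force: [3.3, -1.8, 10.8]
opening: 0.0127
```

Run:
```python
from h import *
go(.601,.110,.1545,194.6)
```

```text
t 12.0 pos [0.6029 0.1104 0.1441] yaw 125.33 tiltz [ 0.003  0.    -1.   ] F [ 3.3 -1.8 10.8] T [-0.52 -0.7   0.18] op 0.0127 q [ 0.18  0.48  0.09  1.18 -0.    1.14]
GO shift [  0.7  -1.7 -10.4] rv [ 1.000e-03  3.000e-03 -1.209e+00] turn to yaw 194.6
```

play_rows:
  plan:
    - [[0, 0, 0, 0.4, 0, 0, 0.08], [0, 0, 0, 0.8, 0, 0, 0.16], [0, 0, 0, 1.2, 0, 0, 0.24], [0, 0, 0, 1.7, 0, 0, 0.32], [0, 0, 0, 2.1, 0, 0, 0.4]]

```text
clock: 12.5
position: [0.6029, 0.1102, 0.1421]
ee_rot: [0.001, 0.627, 0.779, 0.001]
force: [2.6, -1.9, 11.2]
opening: 0.0127
```

Run:
```python
from h import *
go(.601,.110,.1545,194.6)
```

```text
t 12.5 pos [0.6029 0.1102 0.1421] yaw 102.41 tiltz [ 0.003 -0.    -1.   ] F [ 2.6 -1.9 11.2] T [-0.63 -0.6   0.16] op 0.0127 q [ 0.18  0.48  0.08  1.18 -0.    1.54]
GO shift [  0.2  -1.9 -12.4] rv [ 0.002  0.004 -1.609] turn to yaw 194.6
```

play_rows:
  plan:
    - [[0, 0, 0, 0.4, 0, 0, 0.08], [0, 0, 0, 0.8, 0, 0, 0.16], [0, 0, 0, 1.2, 0, 0, 0.24], [0, 0, 0, 1.7, 0, 0, 0.32], [0, 0, 0, 2.1, 0, 0, 0.4]]

```text
clock: 13.0
position: [0.6029, 0.1101, 0.1401]
ee_rot: [0.001, 0.769, 0.639, 0.001]
force: [0.2, -4.0, 19.0]
opening: 0.013
```

Run:
```python
from h import *
go(.601,.110,.1545,194.6)
```

```text
t 13.0 pos [0.6029 0.1101 0.1401] yaw 79.48 tiltz [ 0.004 -0.    -1.   ] F [ 0.2 -4.  19. ] T [-0.9   0.21  0.1 ] op 0.013 q [ 0.18  0.48  0.08  1.17 -0.    1.94]
GO shift [ -0.4  -1.8 -14.4] rv [ 2.000e-03  3.000e-03 -2.009e+00] turn to yaw 194.6
```

play_rows:
  plan:
    - [[0, 0, 0, 0.3, 0, 0, 0.06], [0, 0, 0, 0.6, 0, 0, 0.12], [0, 0, 0, 0.8, 0, 0, 0.18], [0, 0, 0, 0.8, 0, 0, 0.18]]

```text
clock: 13.4
position: [0.6029, 0.1102, 0.1401]
ee_rot: [0.001, 0.823, 0.568, 0.002]
force: [-2.0, -3.0, 24.2]
opening: 0.0127
```

Run:
```python
from h import *
go(.601,.110,.1545,194.6)
```

```text
t 13.4 pos [0.6029 0.1102 0.1401] yaw 69.23 tiltz [ 0.004 -0.    -1.   ] F [-2.  -3.  24.2] T [-0.77  0.61 -0.11] op 0.0127 q [ 0.18  0.48  0.08  1.17 -0.    2.11]
GO shift [ -0.8  -1.6 -14.4] rv [ 0.004  0.003 -2.188] turn to yaw 194.6
```

play_rows:
  plan:
    - [[0, 0, 0, 0, 0, 0, 0.06], [0, 0, 0, 0, 0, 0, 0.12], [0, 0, 0, 0, 0, 0, 0.18], [0, 0, 0, 0, 0, 0, 0.18]]

```text
clock: 13.8
position: [0.6029, 0.1101, 0.1401]
ee_rot: [0.001, 0.871, 0.492, 0.002]
force: [-2.4, -4.4, 23.4]
opening: 0.0124
```

Run:
```python
from h import *
go(.601,.110,.1545,194.6)
shot('wrist','w7')
```

```text
t 13.8 pos [0.6029 0.1101 0.1401] yaw 58.91 tiltz [ 0.004 -0.    -1.   ] F [-2.4 -4.4 23.4] T [-0.9   0.65 -0.13] op 0.0124 q [ 0.18  0.48  0.08  1.17 -0.    2.29]
GO shift [ -1.   -1.5 -14.4] rv [ 0.004  0.003 -2.368] turn to yaw 194.6
```

View pics/w7.png

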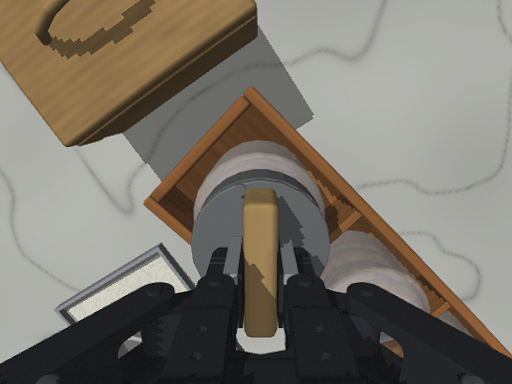

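The lid is down at the home height (TCP 0.140, so its origin is 20 mm below the rim). It is level and threaded on jar 1. Turning is still free, probably thread slack, so I'll tighten a little to feel for the stop.

play_rows:
  plan:
    - [[0, 0, 0, 0, 0, 0, 0.05], [0, 0, 0, 0, 0, 0, 0.1], [0, 0, 0, 0, 0, 0, 0.1]]

```text
clock: 14.15
position: [0.6028, 0.1101, 0.1401]
ee_rot: [0.001, 0.894, 0.448, 0.002]
force: [-3.0, -4.3, 24.9]
opening: 0.0126
```

Run:
```python
from h import *
go(.601,.110,.1545,194.6)
```

```text
t 14.15 pos [0.6028 0.1101 0.1401] yaw 53.2 tiltz [ 0.004 -0.    -1.   ] F [-3.  -4.3 24.9] T [-0.84  0.73 -0.11] op 0.0126 q [ 0.18  0.48  0.08  1.17 -0.    2.39]
GO shift [ -1.1  -1.4 -14.4] rv [ 0.004  0.003 -2.468] turn to yaw 194.6
```

play_rows:
  plan:
    - [[0, 0, 0, 0, 0, 0, 0.05], [0, 0, 0, 0, 0, 0, 0.1], [0, 0, 0, 0, 0, 0, 0.1]]

```text
clock: 14.45
position: [0.6028, 0.1101, 0.1401]
ee_rot: [0.001, 0.915, 0.403, 0.002]
force: [-2.6, -4.8, 23.4]
opening: 0.0126
```

Run:
```python
from h import *
go(.601,.110,.1545,194.6)
```

```text
t 14.45 pos [0.6028 0.1101 0.1401] yaw 47.47 tiltz [ 0.004 -0.    -1.   ] F [-2.6 -4.8 23.4] T [-0.96  0.74 -0.1 ] op 0.0126 q [ 0.18  0.48  0.08  1.17 -0.    2.49]
GO shift [ -1.3  -1.2 -14.4] rv [ 0.004  0.003 -2.568] turn to yaw 194.6
```

Height and push are steady with no hard stop. Lift gently to check that the thread really holds the lid.

play_rows:
  plan:
    - [[0, 0, 0, -1.5, 0, 0, 0], [0, 0, 0, -3, 0, 0, 0], [0, 0, 0, -3, 0, 0, 0]]

```text
clock: 14.75
position: [0.6014, 0.1104, 0.1405]
ee_rot: [-0.0, 0.915, 0.404, -0.0]
force: [1.1, -0.3, -2.0]
opening: 0.0128
```

play_rows:
  plan:
    - [[0, 0, 0, -1, 0, 0, 0], [0, 0, 0, -1.5, 0, 0, 0], [0, 0, 0, -1.5, 0, 0, 0]]

```text
clock: 15.05
position: [0.6011, 0.1103, 0.1413]
ee_rot: [-0.0, 0.915, 0.404, -0.001]
force: [3.1, -1.5, -19.0]
opening: 0.0125
```

Run:
```python
from h import *
go(.601,.110,.1545,194.6)
```

```text
t 15.05 pos [0.6011 0.1103 0.1413] yaw 47.6 tiltz [-0.002 -0.    -1.   ] F [  3.1  -1.5 -19. ] T [-0.15 -0.77  0.06] op 0.0125 q [ 0.18  0.48  0.08  1.18 -0.    2.49]
GO shift [ -0.3   0.1 -13.2] rv [-2.000e-03 -1.000e-03 -2.566e+00] turn to yaw 194.6
```

The thread holds (19 N pull with under 1 mm of play). Push down again and take up the last slack, about 9°.

play_rows:
  plan:
    - [[0, 0, 0, 2.5, 0, 0, 0], [0, 0, 0, 2.5, 0, 0, 0.05], [0, 0, 0, 2.5, 0, 0, 0.1], [0, 0, 0, 2.5, 0, 0, 0.14], [0, 0, 0, 2.5, 0, 0, 0.14]]

```text
clock: 15.55
position: [0.6017, 0.1103, 0.1402]
ee_rot: [0.0, 0.941, 0.338, 0.0]
force: [-0.8, -2.0, -1.8]
opening: 0.0127
```

Run:
```python
from h import *
go(.601,.110,.1545,194.6)
```

```text
t 15.55 pos [0.6017 0.1103 0.1402] yaw 39.53 tiltz [ 0. -0. -1.] F [-0.8 -2.  -1.8] T [-0.4   0.11 -0.16] op 0.0127 q [ 0.18  0.48  0.08  1.17 -0.    2.63]
GO shift [ -0.7  -0.2 -14.3] rv [ 1.000e-03  0.000e+00 -2.706e+00] turn to yaw 194.6
```

play_rows:
  plan:
    - [[0, 0, 0, 0, 0, 0, 0.04], [0, 0, 0, 0, 0, 0, 0.08], [0, 0, 0, 0, 0, 0, 0.08]]

```text
clock: 15.85
position: [0.6018, 0.1103, 0.1401]
ee_rot: [0.0, 0.954, 0.301, 0.0]
force: [0.5, -2.8, -1.9]
opening: 0.0125
```

Run:
```python
from h import *
go(.601,.110,.1545,194.6)
```

```text
t 15.85 pos [0.6018 0.1103 0.1401] yaw 35.01 tiltz [ 0.001 -0.    -1.   ] F [ 0.5 -2.8 -1.9] T [-0.73 -0.2  -0.1 ] op 0.0125 q [ 0.18  0.48  0.08  1.17 -0.    2.71]
GO shift [ -0.8  -0.2 -14.4] rv [ 1.000e-03  1.000e-03 -2.785e+00] turn to yaw 194.6
```

play_rows:
  plan:
    - [[0, 0, 0, 0, 0, 0, 0.06], [0, 0, 0, 0, 0, 0, 0.12], [0, 0, 0, 0, 0, 0, 0.12]]

```text
clock: 16.15
position: [0.6017, 0.11, 0.1402]
ee_rot: [0.0, 0.97, 0.243, 0.0]
force: [-0.5, -5.8, -0.9]
opening: 0.0129
```

Run:
```python
from h import *
go(.601,.110,.1545,194.6)
```

```text
t 16.15 pos [0.6017 0.11   0.1402] yaw 28.14 tiltz [ 0.001 -0.001 -1.   ] F [-0.5 -5.8 -0.9] T [-1.07  0.08  0.43] op 0.0129 q [ 0.18  0.48  0.08  1.17 -0.    2.83]
GO shift [ -0.6  -0.3 -14.3] rv [ 0.000e+00  1.000e-03 -2.905e+00] turn to yaw 194.6
```

Torque has now risen to 0.43 N·m at the home height, so the lid is tight. Release and retreat.

play_rows:
  plan:
    - [[40, 0, 0, 0, 0, 0, 0], [40, 0, 0, 0, 0, 0, 0], [40, 0, 0, 0, 0, 0, 0], [40, 0, 0, 0, 0, 0, 0], [40, 0, 0, 0, 0, 0, 0]]

```text
clock: 16.65
position: [0.6017, 0.1105, 0.1399]
ee_rot: [-0.0, 0.97, 0.243, 0.0]
force: [-0.5, 0.5, -0.2]
opening: 0.04
```

play_rows:
  plan:
    - [[40, 0, 0, -20, 0, 0, 0], [40, 0, 0, -60, 0, 0, 0], [40, 0, 0, -100, 0, 0, 0], [40, -50, 0, -120, 0, 0, 0], [40, -70, 0, -120, 0, 0, 0]]

```text
clock: 17.15
position: [0.5399, 0.0769, 0.2627]
ee_rot: [0.0, 0.97, 0.243, 0.002]
force: [-0.4, 0.5, -0.8]
opening: 0.0399
```

play_rows:
  plan:
    - [[40, 0, 0, 0, 0, 0, 0], [40, 0, 0, 0, 0, 0, 0], [40, 0, 0, 0, 0, 0, 0]]

```text
clock: 17.45
position: [0.5402, 0.0777, 0.2595]
ee_rot: [-0.0, 0.97, 0.243, -0.0]
force: [1.4, 0.1, 0.2]
opening: 0.0397
```

Run:
```python
from h import *
a=shot('scene','s3')[1][:,:,::-1];go(.6,.11,.2,28)
cs=cam('scene');b=shot('wrist','w8')[1][:,:,::-1]
c=cam('wrist');print(proj(c,[.601,.11,.124]),proj(cs,[.601,.11,.11]))
u,v=proj(cs,[.601,.09,.11]).astype(int)
x=a[v-60:v+60,u-70:u+70]
cv2.imwrite('pics/fin.png',np.hstack([cv2.resize(x,(400,343),interpolation=cv2.INTER_CUBIC),cv2.resize(b,(400,343))]))
```

```text
t 17.5 pos [0.5402 0.0777 0.2593] yaw 28.14 tiltz [-0.001  0.    -1.   ] F [-0.4 -0.7  0.1] T [0.06 0.01 0.02] op 0.0402 q [0.14 0.31 0.13 1.4  0.   2.79]
GO shift [68.  -0.2 59.2] rv [-0.     0.001  0.002] turn to yaw 28
[261.00921467  96.0661471 ] [271.41918396 228.80486072]
```

The viewer limit is reached, so I'll check with numbers: triangulate the bar from both views, and compare bystanders before and after.

Run:
```python
from h import *
w=cv2.imread('pics/w8.png');c=cam('wrist')
u,v=proj(c,[.601,.11,.151]).astype(int);h=cv2.cvtColor(w,cv2.COLOR_BGR2HSV)
m=((h[...,1]>90)&(h[...,2]>60)).astype(np.uint8);k=np.zeros_like(m);cv2.circle(k,(int(u),int(v)),50,1,-1);m&=k
n,l,s,ce=cv2.connectedComponentsWithStats(m);i=min((j for j in range(1,n) if s[j,4]>200),key=lambda j:np.linalg.norm(ce[j]-[u,v]))
cs=max(cv2.findContours((l==i).astype(np.uint8),0,2)[0],key=cv2.contourArea);r=cv2.minAreaRect(cs);print('bar px',r,'exp',u,v)
b=cv2.boxPoints(r);b=b[np.argsort(b[:,1])]
e=[onz(c,*p,.151) for p in(b[:2].mean(0),b[2:].mean(0))];print('ends',np.round(e,4),'len',np.linalg.norm(e[0]-e[1]),'mid',(e[0]+e[1])/2)
# grey lid silhouette width
g=((h[...,1]<70)).astype(np.uint8)
a0=cv2.imread('pics/scene.png').astype(int);a1=cv2.imread('pics/s3.png').astype(int);d=np.abs(a0-a1).max(2)
C=cam('scene')
for nm,P in(('bottle',[.44,-.07,.05]),('ramekin',[.44,.04,.03]),('cakebox',[.56,.21,.06]),('jar1',[.601,.11,.12])):
    x,y=proj(C,P).astype(int);print(nm,x,y,'changed frac',(d[y-12:y+12,x-12:x+12]>40).mean().round(3))
# bar in scene
hs=cv2.cvtColor(a1.astype(np.uint8),cv2.COLOR_BGR2HSV);x,y=proj(C,[.601,.11,.137]).astype(int)
print('scene exp',x,y);q=((hs[...,1]>80)&(hs[...,2]>60)).astype(np.uint8);q[y+14:]=0;q[:y-18]=0;q[:,:x-20]=0;q[:,x+20:]=0
n,l,s,ce=cv2.connectedComponentsWithStats(q);print(s[1:],ce[1:])
```

```text
bar px ((241.0, 93.0), (58.0, 90.0), -0.0) exp 261 95
ends [[0.6219 0.1361 0.151 ]
 [0.5694 0.1089 0.151 ]] len 0.05904656155917319 mid [0.59565014 0.12250465 0.151     ]
bottle 266 194 changed frac 0.0
ramekin 293 216 changed frac 0.009
cakebox 311 256 changed frac 0.0
jar1 271 225 changed frac 0.609
scene exp 271 219
[[256 206  22  25 217]
 [252 223   6  10  51]] [[269.16589862 216.28571429]
 [254.37254902 228.21568627]]
```

Run:
```python
from h import *
C=cam('scene')
for f,P in(('scene',[.4485,-.1957,.0405]),('s3',[.6018,.1103,.1375])):
    a=cv2.imread(f'pics/{f}.png');hs=cv2.cvtColor(a,cv2.COLOR_BGR2HSV);x,y=proj(C,P).round().astype(int)
    q=((hs[...,1]>80)&(hs[...,2]>60)).astype(np.uint8);k=q*0;k[y-20:y+14,x-20:x+20]=1;q&=k
    n,l,s,ce=cv2.connectedComponentsWithStats(q);i=1+np.argmax(s[1:,4]);print(f,'exp',proj(C,P).round(1),'got',ce[i].round(1),s[i])
w=cv2.imread('pics/w8.png');c=cam('wrist');h=cv2.cvtColor(w,cv2.COLOR_BGR2HSV)
# along & across bar in wrist image: bar is vertical; row profile of wood mask near centre
u,v=proj(c,[.6018,.1103,.151]);print(u,v)
m=((h[...,1]>90)&(h[...,2]>110))
for r in range(int(v)-44,int(v)+60,8):
    xs=np.where(m[r,220:300])[0]+220;print(r,(xs.min(),xs.max(),len(xs)) if len(xs) else None)
```

```text
scene exp [236.2 181.9] got [235.8 181.4] [233 173   6  17  72]
s3 exp [271.6 220. ] got [269.2 216.3] [256 206  22  25 217]
261.2250440562325 94.66202214037877
50 (np.int64(253), np.int64(299), 29)
58 (np.int64(251), np.int64(268), 18)
66 (np.int64(251), np.int64(268), 18)
74 (np.int64(251), np.int64(268), 18)
82 (np.int64(251), np.int64(268), 18)
90 (np.int64(252), np.int64(268), 17)
98 (np.int64(252), np.int64(268), 17)
106 (np.int64(252), np.int64(268), 17)
114 (np.int64(252), np.int64(268), 17)
122 (np.int64(252), np.int64(268), 17)
130 (np.int64(252), np.int64(268), 17)
138 (np.int64(220), np.int64(230), 11)
146 (np.int64(238), np.int64(263), 26)
```

Run:
```python
from h import *
C=cam('scene')
a=np.radians(28.1);X=np.array([np.cos(a),np.sin(a)]);Y=np.array([-X[1],X[0]])
for z0 in(.100,.108):
    b=np.array([proj(C,[*(np.array([.6018,.1103])+sx*.03*X+sy*.007*Y),z0+h]) for sx in(-1,1) for sy in(-1,1) for h in(.024,.051)])
    t=np.array([proj(C,[.6018+.033*np.cos(k),.1103+.033*np.sin(k),z0+.0]) for k in np.linspace(0,6.28,60)])
    print(z0,'bar bbox',b.min(0).round(1),b.max(0).round(1),'skirt low edge v',t[:,1].max().round(1),'u',t[:,0].min().round(1),t[:,0].max().round(1))
im=cv2.imread('pics/s3.png');h=cv2.cvtColor(im,cv2.COLOR_BGR2HSV)
q=((h[...,1]>80)&(h[...,2]>60))[204:240,250:296]
print('\n'.join(''.join('#' if k else '.' for k in r) for r in q))
print(im[200:262:2,271].tolist())
```

```text
0.1 bar bbox [265.  208.2] [278.  232.1] skirt low edge v 240.6 u 257.8 284.5
0.108 bar bbox [265.  205.5] [278.1 229.5] skirt low edge v 238.0 u 257.9 284.7
..............................................
..............................................
......##..............##......................
......####..........###.......................
......#################.......................
.......####################...................
.........############.#####...................
...........#######....######..................
.....................######...................
.....................######...................
....................########..................
....................#######...................
...................#########..................
..................#########...................
..................#########...................
.................#########....................
.................#########....................
................#########.....................
................#########.....................
..#.............########......................
..
[... 572 characters left out ...]
....................................
..###................................##.......
..###................................####.....
..###................................######...
[[224, 233, 235], [224, 233, 234], [232, 239, 238], [154, 178, 198], [49, 85, 138], [133, 162, 186], [98, 135, 162], [104, 157, 190], [111, 165, 198], [114, 167, 200], [118, 175, 211], [119, 175, 210], [102, 147, 178], [99, 145, 176], [103, 143, 169], [106, 115, 119], [115, 114, 112], [115, 115, 114], [112, 113, 112], [108, 109, 108], [179, 178, 182], [210, 214, 224], [208, 212, 219], [210, 216, 222], [193, 196, 208], [157, 163, 172], [157, 163, 172], [157, 164, 173], [160, 167, 175], [122, 136, 158], [74, 127, 194]]
```

```bash
python3 -c "
from cell import workorder; print(workorder.job_done())"
```

```text
the job is handed in; nothing more can be done
None
```

I screwed the lid fully home on jar 1, the caddy's +y jar, released it and handed the job in after about 17.5 s of robot time.

**Choice of jar:** I did not try jars 2 and 3. One wrist picture straight down showed upright lugs on both and none on jar 1, so I went straight there.

**Screwing on:** I never found the lid's mark for certain, so I set the lid down without knowing its +x end. That cost more turning than the ideal case, about 166° in all. It sank 10.7 mm on the coarse thread.

**Checks that agreed:**
- The final height puts the lid's origin 20 mm below the rim.
- The tool stayed level throughout.
- The thread held against a 19 N pull with under 1 mm of play.
- The turning moment rose to about 0.4 N·m at the end.
- After release the wrist force read zero.
- The bar was where expected in the wrist picture.
- The scene images showed no change at the bottle, ramekin or cake box.

**Checks that were weak or disagreed:**
- The first automatic bar-position checks failed because the mask merged the bar with the caddy in the wrist image and the bottle in the scene image. A pixel printout of the scene image afterwards agreed with home to within 2–3 mm.
- The picture limit was used up, so I could not look at the final picture and checked it by numbers only.

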